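# Gather the spice canisters into their caddy

### The arm

A 6-joint arm with a two-finger parallel gripper is mounted at the origin on the work surface. World frame = base frame: x ahead of the robot, y to its left, z up, the work surface at z = 0. Lengths are in m, angles in rad, forces in N, time in s.
With the tool pointing down it reaches from about 0.35 to 0.775 m from the base axis. Payload 5.5 kg.
Tool frame: the origin (TCP) lies midway between the tips of the shut fingers; the grasp point (between the pads) lies env.grasp_offset behind it (env.grasp_offset is the distance from the TCP to the grasp point, in m); z points along the fingers, y is the line along which they close (so a half turn about z gives the same grasp; the last joint's range is limited). The gripper opens to 85 mm and grips with 20 to 120 N. Pads are 22 mm wide; open, the fingers measure 114 mm over their backs; the gripper's body (76 mm by 85 mm) begins 54 mm behind the grasp point. The pads swing forward as they close: fully open they stand 13 mm farther back than shut.
Start: joints at [1.123, 0.313, 0.046, 1.304, 0, 1.431], TCP at [0.174, 0.548, 0.231] pointing down, gripper open.
Joint ranges: [-2.76, 2.76], [-0.86, 1.69], [-1.03, 1.26], [-2.2, 2.34], [-1.47, 1.5], [-3.14, 3.14]. Speed limits (rad/s): [2.57, 2.57, 3.14, 3.14, 3.14, 3.14].

### API

Orientations are given as a unit quaternion [w, x, y, z].
In Python, from workcell import monitor, viewer, order, env gives the robot as it stands.
- The arm moves only by the tool carry_out, never from a script. Its argument "plan" is a list that holds one entry, the list of rows, each a list of 7 numbers: the turn, a rotation vector about the world's x, y, z in rad, then the shift along the world's x, y, z in mm, then the finger opening in mm, from 0 to 85.4. A call has 1 to 20 rows; each row is the pose to reach, as a shift and turn from the pose commanded when the call began; what a row does not reach only later rows make up. A row lasts 1/10 s, in which the tool goes at most 50 mm and 8.59 degrees, less where a joint would pass 70% of its speed; a pose out of reach is approached as far as the arm can. A call with a gripper value outside its range is refused whole. The fingers move at their own pace and stop on an object; "squeeze" is the grip in N (left out, the last holds). Time passes only in rows, so rows that repeat a pose let the fingers close. It gives the time, the measured TCP pose, the force, the opening and the grip force at its end, in the units of the state.
- monitor.get_state(): the state, without advancing time (a new reading comes with each control period).
- viewer.read_camera(name): name is "scene" or "top" or "wrist"; returns the picture (384x512x3 uint8, red, green, blue); there is no depth.
- viewer.calibration(name): a dict with "K" (3x3 intrinsics, pixels), "dist" ([k1, k2, p1, p2, k3] as OpenCV has them; the pictures are not rectified), "eye" and "rotation" of the camera in the world. Camera axes: x right, y down, z forward; pixel columns grow to the right and rows downward; lengths in m; the calibration is good to about 2 mm. A picture is of the moment at which its call begins: read the wrist's pose just before it. calibration takes no time and is no camera call; for the wrist camera it gives the pose at the moment of the call.
- order.hand_in(): hands the job in; it is judged then, once.
The state is a dict: "clock": time; "joint_pos": joint angles; "qvel": joint speeds; "tau": joint torques, N m; "tcp_pos": TCP position; "orientation": TCP orientation; "wrist_force": force on the tool from outside, world axes, zero at the start; "ft_torque": the same for the moment, N m; "finger_gap": finger opening in m; "grip_force": force on a finger pad.
Only numpy, scipy, OpenCV 4.12 (cv2) and the standard library are available. Lean on these libraries where they do the work, as an engineer would, in place of code of your own. Each camera call takes 0.05 s, during which the arm holds its last target. There are 200 camera calls.

### The job

Put the four spice canisters, the ones with a ball knob on the lid, into the wooden caddy, each standing upright and fully down in the pocket of its own shape and size, and keep them upright on the way. Leave the two look-alikes without a knob, the open round tin and the flat-topped square tin, standing where they are.

Things in the scene. Friction and masses are not known exactly. Their poses are not given: they have to be found in the camera images.
- can_large_round: Brushed aluminium spice canister, round, 56 mm in diameter, body 60 mm tall with a 16 mm wooden ball knob on its lid (top of knob 77 mm above the underside), about 160 g. Loose, stands upright on the table at the start. Origin: centre of its underside; z up along the canister; its yaw does not matter.
- can_small_round: Brushed aluminium spice canister, round and slim, 36 mm in diameter, body 60 mm tall with a 16 mm wooden ball knob on its lid (top of knob 77 mm above the underside), about 100 g. Loose, stands upright on the table at the start. Origin: centre of its underside; z up along the canister; its yaw does not matter.
- can_square: Brushed aluminium spice canister, square, 46 x 46 mm, body 60 mm tall with a 16 mm wooden ball knob on its lid (top of knob 77 mm above the underside), about 160 g. Loose, stands upright on the table at the start. Origin: centre of its underside; z up along the canister; x and y along its sides.
- can_oblong: Brushed aluminium spice canister, oblong (rectangular), 66 mm along its x and 34 mm along its y, body 60 mm tall with a 16 mm wooden ball knob on its lid (top of knob 77 mm above the underside), about 150 g. Loose, stands upright on the table at the start. Origin: centre of its underside; z up along the canister; x along the long side.
- pocket_large_round: Large round pocket, 70 mm in diameter, for the large round canister. A fixed pale wooden block 104 x 94 mm and 20 mm high in the low tray of the caddy, in which the four blocks stand in one row, 98 mm apart, in any order. Origin: centre of the block's underside, 6 mm above the table; the pocket is centred on it, its floor lies 6 mm above the origin and its mouth 20 mm above it (pocket 14 mm deep). z up; y runs along the caddy's row, x across it.
- pocket_small_round: Small round pocket, 51 mm in diameter, for the slim round canister. A fixed pale wooden block 104 x 94 mm and 20 mm high in the low tray of the caddy, in which the four blocks stand in one row, 98 mm apart, in any order. Origin: centre of the block's underside, 6 mm above the table; the pocket is centred on it, its floor lies 6 mm above the origin and its mouth 20 mm above it (pocket 14 mm deep). z up; y runs along the caddy's row, x across it.
- pocket_square: Square pocket, 60 x 60 mm, sides along x and y, for the square canister. A fixed pale wooden block 104 x 94 mm and 20 mm high in the low tray of the caddy, in which the four blocks stand in one row, 98 mm apart, in any order. Origin: centre of the block's underside, 6 mm above the table; the pocket is centred on it, its floor lies 6 mm above the origin and its mouth 20 mm above it (pocket 14 mm deep). z up; y runs along the caddy's row, x across it.
- pocket_oblong: Oblong pocket, 80 mm along its x (across the row) and 48 mm along its y, for the oblong canister. A fixed pale wooden block 104 x 94 mm and 20 mm high in the low tray of the caddy, in which the four blocks stand in one row, 98 mm apart, in any order. Origin: centre of the block's underside, 6 mm above the table; the pocket is centred on it, its floor lies 6 mm above the origin and its mouth 20 mm above it (pocket 14 mm deep). z up; y runs along the caddy's row, x across it.
- open_round_tin: Look-alike: an open empty aluminium tin, round, 56 mm in diameter, 60 mm tall, no lid and no knob, about 90 g. Loose, stays where it stands. Origin: centre of its underside; z up.
- plain_square_tin: Look-alike: a closed square aluminium tin, 46 x 46 mm, 60 mm tall, flat top without a knob, about 160 g. Loose, stays where it stands. Origin: centre of its underside; z up.
Things that resemble listed ones, but are neither listed nor needed, are in the scene too. What is shaped like the can_large_round but green or turquoise is not meant. Leave any blue or green look-alike of the plain_square_tin alone.

How it is judged:
By the outcome, as a careful person would: the job done as asked, in the order asked, and still so for the second after the job is handed in, with the robot touching nothing.
It also fails if it takes over 106 s, if anything falls off the work surface, if the arm or the gripper's body presses on something with over 40 N, if the wrist force passes 120 N, or if a joint passes its speed limit or range.

## Working session

There is one attempt and no reset: what is moved stays moved. The work goes in short steps, Python scripts to look and compute and a tool call to move; the robot and the scene stay as the last step left them, time stands still between calls to the robot, and variables do not carry over. Pictures are saved under pics/ and viewed, at most 14 in all, crops included, and the job is handed in when it is done.

Besides the shell and the picture viewer there is one more tool, called by a JSON object that holds its "method" and its "body". carry_out: Moves the arm, as the interface text tells. Its arguments: {"type":"object","properties":{"plan":{"type":"array","items":{"type":"array","items":{"type":"array","items":{"type":"number"}}}},"squeeze":{"type":"number"}},"required":["plan"]}

```bash
mkdir -p pics; ls; python3 - <<'E'
from workcell import monitor, viewer, order, env
import cv2,numpy as np
print(env.grasp_offset, monitor.get_state())
for n in("top","scene"):
    cv2.imwrite(f"pics/{n}0.png",cv2.resize(viewer.read_camera(n)[:,:,::-1],(800,600),interpolation=cv2.INTER_CUBIC))
    print(n,viewer.calibration(n))
print(viewer.calibration("wrist"))
E
```

```text
pics
0.0187 {'clock': 0.0, 'joint_pos': array([1.12343091e+00, 3.14023064e-01, 4.49360792e-02, 1.30363235e+00,
       1.96896880e-05, 1.43119852e+00]), 'qvel': array([-0.00176672,  0.00031165,  0.00058834, -0.00026029,  0.00104986,
       -0.0004388 ]), 'tau': array([-5.01126215e-04, -4.80626643e+01,  2.98532957e+01,  1.93104520e-02,
       -1.16672736e-04,  4.18715132e-06]), 'tcp_pos': array([0.17394985, 0.54748469, 0.23037847]), 'orientation': array([-2.87573978e-04,  1.53277128e-01,  9.88182775e-01, -9.17543653e-04]), 'wrist_force': array([-0.52515782, -0.41363281,  0.64429015]), 'ft_torque': array([0.05106849, 0.01884691, 0.01561561]), 'grip_force': 0.0, 'finger_gap': 0.08563660824168139}
top {'K': array([[438.18182839,   0.        , 258.32742327],
       [  0.        , 438.18182839, 197.51485643],
       [  0.        ,   0.        ,   1.        ]]), 'dist': array([0.00963857, 0.        , 0.        , 0.        , 0.        ]), 'eye': array([0.2618086 , 0.00462386, 1.32646721]), 'rotation': array([-0.05697619,  0.71357124, -0.69501847,  0.06722438])}
scene {'K': array([[390.86556714,   0.        , 255.63893327],
       [  0.        , 390.86556714, 193.24640519],
       [  0.        ,   0.        ,   1.        ]]), 'dist': array([0.00309628, 0.        , 0.        , 0.        , 0.        ]), 'eye': array([1.11020037, 0.58963295, 0.77089646]), 'rotation': array([-0.16734131,  0.34961047,  0.83761023, -0.38493962])}
{'K': array([[315.64949399,   0.        , 254.57250636],
       [  0.        , 315.64949399, 189.30356495],
       [  0.        ,   0.        ,   1.        ]]), 'dist': array([-0.02737007,  0.        ,  0.        ,  0.        ,  0.        ]), 'eye': array([0.09495385, 0.57303103, 0.37306485]), 'rotation': array([0.13390513, 0.79603931, 0.58218693, 0.09720705])}
```

View pics/top0.png

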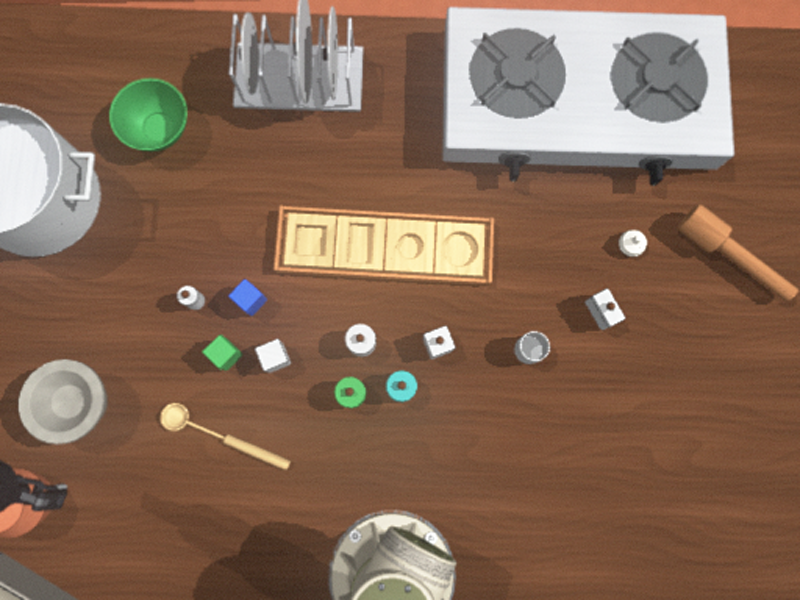

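View pics/scene0.png

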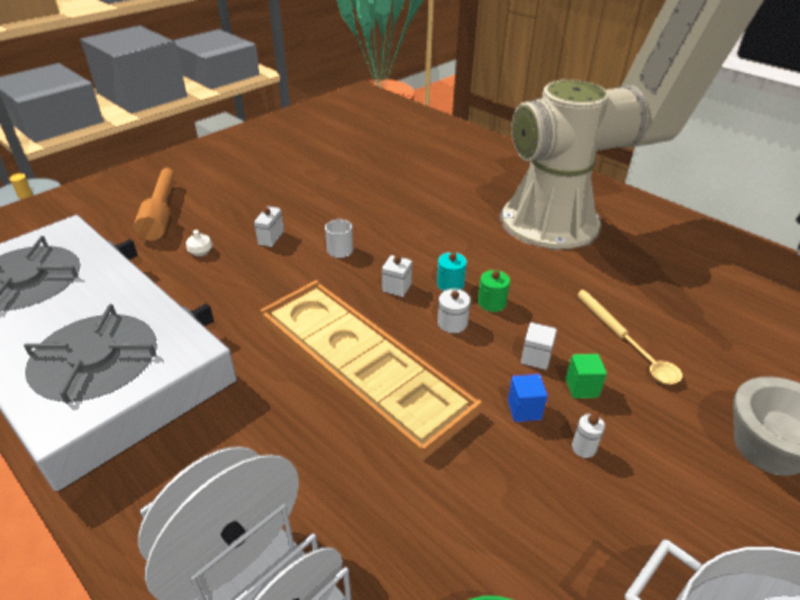

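The top view shows the canisters at about these pixels: slim round (188,295), large round (360,339), square (439,341), oblong (607,308). The pockets run left to right as square (311,240), oblong (360,243), small round (410,246), large round (461,249). The scene view shows the same layout. The white pot at (632,243), the coloured pieces and the open and plain tins are not wanted.

```bash
cat > h.py <<'E'
from workcell import monitor, viewer, order, env
import cv2,numpy as np
from scipy.spatial.transform import Rotation as R
def cal(n):
    c=viewer.calibration(n); return c
def ray(c,uv):
    q=cv2.undistortPoints(np.array([[uv]],float),c["K"],c["dist"])[0,0]
    d=R.from_quat(c["rotation"],scalar_first=True).apply([*q,1.]); return np.array(c["eye"]),d/np.linalg.norm(d)
def atz(c,uv,z):
    o,d=ray(c,uv); return o+d*(z-o[2])/d[2]
def tri(rays):
    A=sum(np.eye(3)-np.outer(d,d) for o,d in rays); b=sum((np.eye(3)-np.outer(d,d))@o for o,d in rays)
    p=np.linalg.solve(A,b); return p,max(np.linalg.norm(np.cross(p-o,d)) for o,d in rays)
def proj(c,P):
    r=R.from_quat(c["rotation"],scalar_first=True).inv()
    return cv2.projectPoints(r.apply(np.atleast_2d(P)-c["eye"]),np.zeros(3),np.zeros(3),c["K"],c["dist"])[0][:,0]
E
python3 - <<'E'
from h import *
t,s=cal("top"),cal("scene")
k=512/800
for n,a,b in [("L",(361,338),(455,294)),("S",(186,294),(594,419)),("Q",(439,340),(398,261)),("O",(609,306),(267,212)),
 ("pQ",(311,240),(424,400)),("pO",(360,243),(382,370)),("pS",(410,246),(344,339)),("pL",(461,249),(311,311)),("open",(533,344),(339,228)),("plain",(271,355),(541,332))]:
    p,e=tri([ray(t,np.array(a)*k),ray(s,np.array(b)*k)]); print(n,(p*1000).round(),round(e*1000,1))
w=cal("wrist");print(proj(w,monitor.get_state()["tcp_pos"]), R.from_quat(w["rotation"],scalar_first=True).as_matrix().round(3))
E
```

```text
L [427.  69.  67.] 2.7
S [501. 398.  66.] 2.7
Q [427. -76.  65.] 2.8
O [ 501. -396.   66.] 1.3
pQ [623. 176.  26.] 2.5
pO [621.  79.  21.] 2.0
pS [618. -20.  23.] 1.6
pL [ 613. -119.   25.] 3.2
open [ 425. -252.   57.] 3.2
plain [392. 234.  59.] 1.8
[[254.32486179 251.62532469]] [[ 0.303  0.901  0.311]
 [ 0.953 -0.286 -0.1  ]
 [-0.001  0.326 -0.945]]
```

{"method": "carry_out", "body": {"plan": [[[0,0,-1.264,326,-150,0,85],[0,0,-1.264,326,-150,0,85],[0,0,-1.264,326,-150,0,85],[0,0,-1.264,326,-150,0,85],[0,0,-1.264,326,-150,0,85],[0,0,-1.264,326,-150,0,85],[0,0,-1.264,326,-150,0,85],[0,0,-1.264,326,-150,0,85],[0,0,-1.264,326,-150,0,85],[0,0,-1.264,326,-150,0,85],[0,0,-1.264,326,-150,0,85],[0,0,-1.264,326,-150,0,85],[0,0,-1.264,326,-150,0,85]]], "squeeze": 40}}

```text
clock: 1.4
tcp_pos: [0.4997, 0.3984, 0.2314]
orientation: [0.0, 0.707, 0.707, 0.0]
wrist_force: [1.3, -1.2, -0.4]
finger_gap: 0.085
grip_force: 0.0
```

```bash
cat >> h.py <<'E'
def snap(f):
    s=monitor.get_state(); c=cal("wrist"); im=viewer.read_camera("wrist")[:,:,::-1].copy()
    np.savez("pics/"+f+".npz",im=im,**{k:np.array(v) for k,v in c.items()})
    cv2.imwrite("pics/"+f+".png",cv2.resize(im,(800,600),interpolation=cv2.INTER_CUBIC))
    y=R.from_quat(s["orientation"],scalar_first=True).as_matrix()
    print(f,"t",s["clock"].__round__(1),"tcp",(s["tcp_pos"]*1000).round(1),"close axis",y[:,1].round(3),"z",y[:,2].round(3),"gap",round(s["finger_gap"]*1000,1),"q",np.round(s["joint_pos"],2))
E
python3 -c "
from h import *
snap('w1')"
```

```text
w1 t 1.4 tcp [499.7 398.4 231.4] close axis [1.    0.001 0.   ] z [ 0. -0. -1.] gap 85.0 q [ 0.55  0.44  0.24  1.36 -0.    2.12]
```

View pics/w1.png

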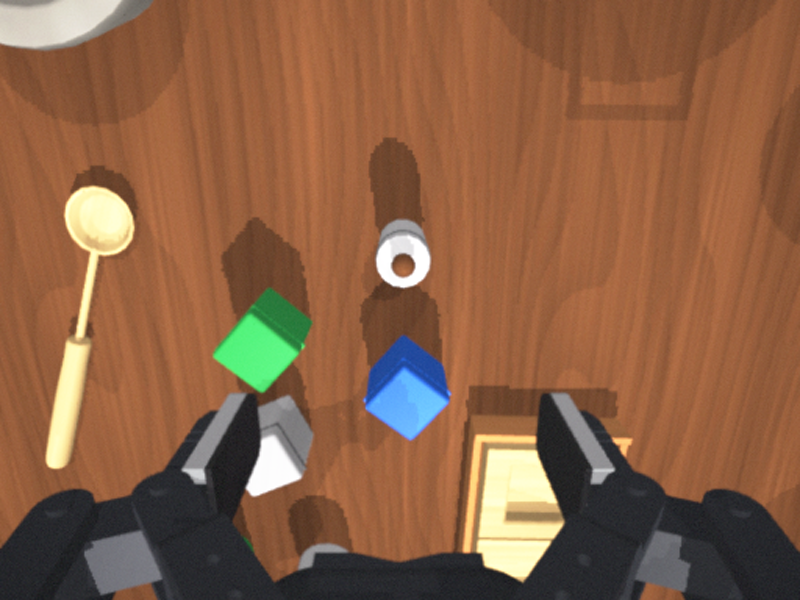

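The wrist view shows the slim canister at (403,262): its lid circle is centred at (403,260) and the knob at (403,265). The blue block is below it at (407,390).

```bash
python3 - <<'E'
from h import *
w,t,s=cal("wrist"),cal("top"),cal("scene");k=.64
print(tri([ray(w,np.array((403,265))*k),ray(s,np.array((594,419))*k),ray(t,np.array((186,294))*k)]))
print(atz(w,np.array((403,265))*k,.069),atz(w,np.array((403.5,260))*k,.060))
E
```

```text
(array([0.50252863, 0.39791566, 0.06721434]), np.float64(0.0032756261336123224))
[0.5043246  0.39804496 0.069     ] [0.50474734 0.39896158 0.06      ]
```

{"method": "carry_out", "body": {"plan": [[[0,0,0,4.5,0.5,-50,80],[0,0,0,4.5,0.5,-100,80],[0,0,0,4.5,0.5,-150,80],[0,0,0,4.5,0.5,-185,80],[0,0,0,4.5,0.5,-211,80],[0,0,0,4.5,0.5,-211,80],[0,0,0,4.5,0.5,-211,20],[0,0,0,4.5,0.5,-211,20],[0,0,0,4.5,0.5,-211,20],[0,0,0,4.5,0.5,-211,20],[0,0,0,4.5,0.5,-211,20],[0,0,0,4.5,0.5,-211,20],[0,0,0,4.5,0.5,-211,20]]], "squeeze": 40}}

```text
clock: 2.75
tcp_pos: [0.5062, 0.3995, 0.0229]
orientation: [0.0, 0.707, 0.707, 0.002]
wrist_force: [-0.8, 0.2, 6.9]
finger_gap: 0.0351
grip_force: 40.5
```

{"method": "carry_out", "body": {"plan": [[[0,0,0,0,0,50,20],[0,0,0,0,0,100,20],[0,0,0,113.5,-458,180,20],[0,0,0,113.5,-458,180,20],[0,0,0,113.5,-458,180,20],[0,0,0,113.5,-458,180,20],[0,0,0,113.5,-458,180,20],[0,0,0,113.5,-458,180,20],[0,0,0,113.5,-458,180,20],[0,0,0,113.5,-458,180,20],[0,0,0,113.5,-458,180,20],[0,0,0,113.5,-458,180,20],[0,0,0,113.5,-458,180,20],[0,0,0,113.5,-458,180,20],[0,0,0,113.5,-458,180,20]]]}}

```text
clock: 4.25
tcp_pos: [0.6178, -0.0585, 0.2004]
orientation: [-0.0, 0.707, 0.707, 0.0]
wrist_force: [0.6, 0.5, -1.1]
finger_gap: 0.0346
grip_force: 40.4
```

```bash
python3 -c "
from h import *
snap('w2')"
```

```text
w2 t 4.2 tcp [617.8 -58.5 200.4] close axis [ 1. -0. -0.] z [-0.  0. -1.] gap 34.6 q [-0.22  0.41  0.11  1.27  0.    1.35]
```

View pics/w2.png

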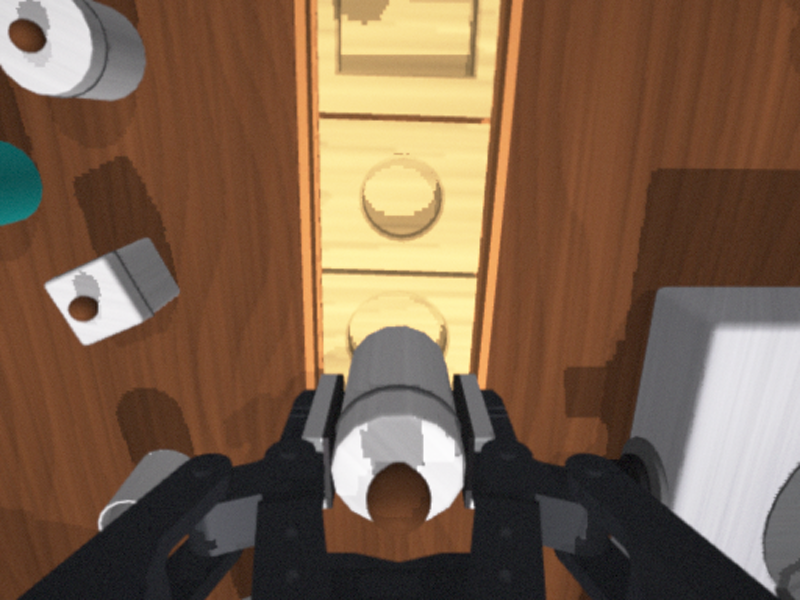

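The small round pocket's mouth is centred at about (402,198), running from 362 to 441 across. The block seams are at (405,117) and (400,271). The slim canister hangs upright in the fingers. The square can's top has corners near (45,285), (120,250), (153,312) and (88,345).

```bash
python3 - <<'E'
from h import *
w,t,s=cal("wrist"),cal("top"),cal("scene");k=.64
print(tri([ray(w,np.array((402,198))*k),ray(s,np.array((344,339))*k),ray(t,np.array((410,246))*k)]))
for p in [(402,198),(362,198),(441,198),(402,157),(402,239),(321,118),(492,122),(323,269),(478,274)]: print(p,(atz(w,np.array(p)*k,.026)[:2]*1000).round(1))
for p in [(45,285),(120,250),(153,312),(88,345)]: print(p,(atz(w,np.array(p)*k,.06)[:2]*1000).round(1))
print((atz(w,np.array((84,308))*k,.069)*1000).round(1))
E
```

```text
(array([ 0.61933586, -0.01876726,  0.02374168]), np.float64(0.0024138674424081697))
(402, 198) [621.6 -17.6]
(362, 198) [596.1 -17.6]
(441, 198) [646.4 -17.6]
(402, 157) [621.5   7.7]
(402, 239) [621.7 -44.2]
(321, 118) [572.3  30.6]
(492, 122) [676.2  28.4]
(323, 269) [569.  -64.5]
(478, 274) [672.6 -68. ]
(45, 285) [403.4 -64.8]
(120, 250) [454.2 -43.1]
(153, 312) [467.7 -82.4]
(88, 345) [ 422.  -104.9]
[430.9 -76.4  69. ]
```

{"method": "carry_out", "body": {"plan": [[[0,0,0,3.5,41,0,20],[0,0,0,3.5,41,-50,20],[0,0,0,3.5,41,-100,20],[0,0,0,3.5,41,-135,20],[0,0,0,3.5,41,-150,20],[0,0,0,3.5,41,-160,20],[0,0,0,3.5,41,-166,20],[0,0,0,3.5,41,-166,20],[0,0,0,3.5,41,-166,20]]]}}

```text
clock: 5.2
tcp_pos: [0.6228, -0.0181, 0.0357]
orientation: [0.001, 0.707, 0.707, 0.001]
wrist_force: [-0.3, 0.2, -0.1]
finger_gap: 0.035
grip_force: 40.4
```

{"method": "carry_out", "body": {"plan": [[[0,0,0,0,0,0,58],[0,0,0,0,0,0,58],[0,0,0,0,0,0,58],[0,0,0,0,0,0,58],[0,0,0,0,0,0,58],[0,0,0,0,0,50,58],[0,0,0,0,0,100,58],[0,0,0.43,-191.5,-56.5,196,80],[0,0,0.43,-191.5,-56.5,196,80],[0,0,0.43,-191.5,-56.5,196,80],[0,0,0.43,-191.5,-56.5,196,80],[0,0,0.43,-191.5,-56.5,196,80],[0,0,0.43,-191.5,-56.5,196,80],[0,0,0.43,-191.5,-56.5,196,80],[0,0,0.43,-191.5,-56.5,196,80]]]}}

```text
clock: 6.7
tcp_pos: [0.431, -0.0749, 0.2297]
orientation: [-0.0, 0.54, 0.842, 0.0]
wrist_force: [1.0, -0.5, 0.2]
finger_gap: 0.0801
grip_force: 0.0
```

```bash
python3 -c "
from h import *
snap('w3')"
```

```text
w3 t 6.7 tcp [431.  -74.9 229.7] close axis [0.909 0.416 0.   ] z [-0.  0. -1.] gap 80.1 q [-0.36  0.05 -0.28  1.24  0.    0.79]
```

View pics/w3.png

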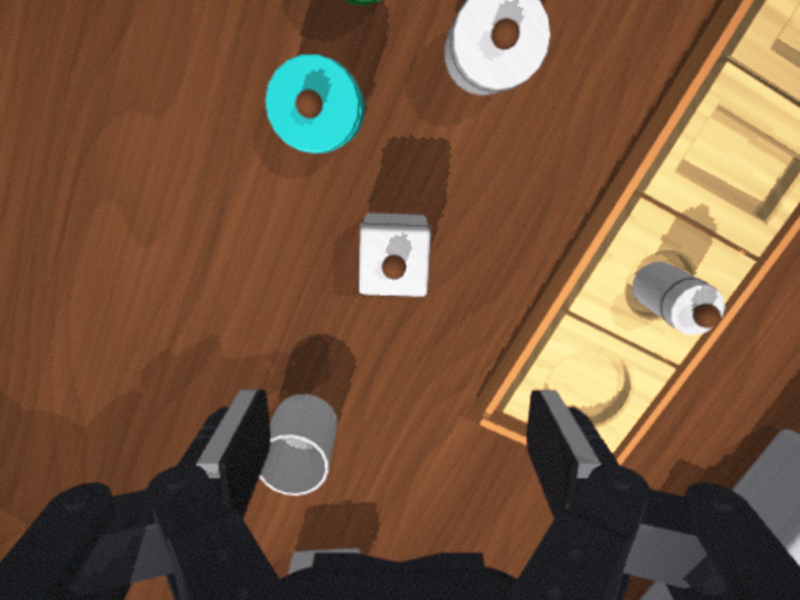

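The slim canister sits in its pocket at (680,295). The square can's lid has corners (361,223), (428,225), (428,297) and (360,295), nearly aligned with the fingers. The large round's lid is centred near (499,39), with its knob at (505,33).

```bash
python3 - <<'E'
from h import *
w,t,s=cal("wrist"),cal("top"),cal("scene");k=.64
P=np.array([atz(w,np.array(p)*k,.06)[:2]*1000 for p in [(361,223),(428,225),(428,297),(360,295)]])
print(P.round(1),P.mean(0)); e=[P[1]-P[0],P[2]-P[3],P[0]-P[3],P[1]-P[2]]
print([(round(np.linalg.norm(v),1),round(np.degrees(np.arctan2(v[1],v[0])),1)) for v in e])
print((atz(w,np.array((394,266))*k,.069)*1000).round(1))
print(tri([ray(w,np.array((394,266))*k),ray(s,np.array((398,261))*k),ray(t,np.array((439,340))*k)]))
print("L",(atz(w,np.array((499,39))*k,.06)*1000).round(1),(atz(w,np.array((505,33))*k,.069)*1000).round(1))
print("w1 small check",0)
E
```

```text
[[ 400.   -61.4]
 [ 439.4  -44.7]
 [ 460.5  -88.6]
 [ 418.5 -106.2]] [429.62109512 -75.21404109]
[(np.float64(42.7), np.float64(22.9)), (np.float64(45.5), np.float64(22.8)), (np.float64(48.5), np.float64(112.4)), (np.float64(48.6), np.float64(115.7))]
[429.9 -76.1  69. ]
(array([ 0.42833653, -0.0759306 ,  0.06600439]), np.float64(0.0037445659217160217))
L [429.7  69.1  60. ] [430.4  71.2  69. ]
w1 small check 0
```

{"method": "carry_out", "body": {"plan": [[[0,0,-0.02,0,-0.7,-50,80],[0,0,-0.02,0,-0.7,-100,80],[0,0,-0.02,0,-0.7,-150,80],[0,0,-0.02,0,-0.7,-185,80],[0,0,-0.02,0,-0.7,-210,80],[0,0,-0.02,0,-0.7,-210,80],[0,0,-0.02,0,-0.7,-210,30],[0,0,-0.02,0,-0.7,-210,30],[0,0,-0.02,0,-0.7,-210,30],[0,0,-0.02,0,-0.7,-210,30],[0,0,-0.02,0,-0.7,-210,30],[0,0,-0.02,0,-0.7,-210,30],[0,0,-0.02,0,-0.7,-210,30]]]}}

```text
clock: 8.05
tcp_pos: [0.4317, -0.0762, 0.0218]
orientation: [0.002, 0.549, 0.836, 0.001]
wrist_force: [1.0, 0.1, 6.6]
finger_gap: 0.0455
grip_force: 42.5
```

{"method": "carry_out", "body": {"plan": [[[0,0,0,0,0,50,30],[0,0,0,0,0,100,30],[0,0,-0.443,197.5,215,180,30],[0,0,-0.443,197.5,215,180,30],[0,0,-0.443,197.5,215,180,30],[0,0,-0.443,197.5,215,180,30],[0,0,-0.443,197.5,215,180,30],[0,0,-0.443,197.5,215,180,30],[0,0,-0.443,197.5,215,180,30],[0,0,-0.443,197.5,215,180,30],[0,0,-0.443,197.5,215,180,30],[0,0,-0.443,197.5,215,180,30],[0,0,-0.443,197.5,215,180,30]]]}}

```text
clock: 9.35
tcp_pos: [0.6268, 0.1382, 0.2001]
orientation: [-0.0, 0.719, 0.694, -0.0]
wrist_force: [1.1, -0.1, -2.8]
finger_gap: 0.0452
grip_force: 43.0
```

```bash
python3 -c "
from h import *
snap('w4')"
```

```text
w4 t 9.3 tcp [626.8 138.2 200.1] close axis [ 0.999 -0.035 -0.001] z [-0.001 -0.    -1.   ] gap 45.2 q [ 0.09  0.46  0.18  1.3  -0.    1.7 ]
```

View pics/w4.png

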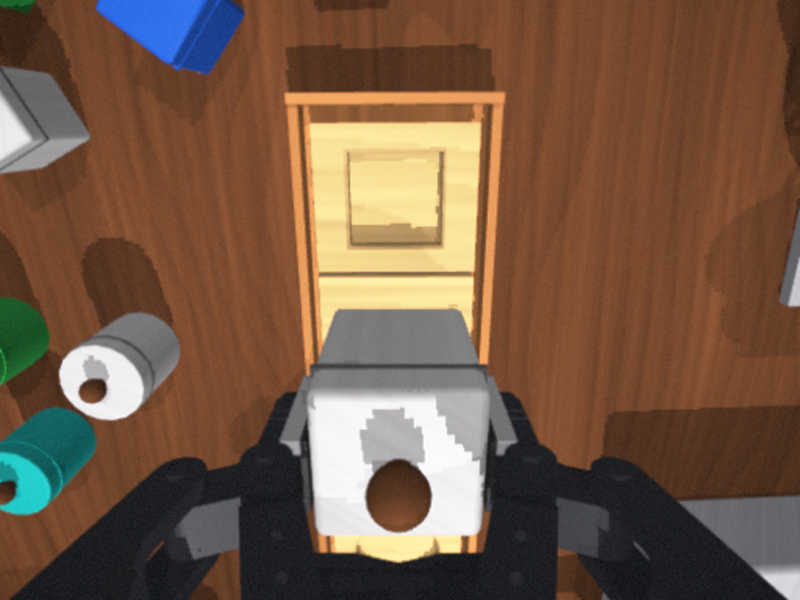

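The square pocket's mouth has corners at about (347,150), (444,150), (443,246) and (348,247). The caddy is aligned with the picture, and the square can is held straight.

```bash
python3 - <<'E'
from h import *
w,t,s=cal("wrist"),cal("top"),cal("scene");k=.64
P=np.array([atz(w,np.array(p)*k,.026)[:2]*1000 for p in [(347,150),(444,150),(443,246),(348,247)]])
print(P.round(1),P.mean(0).round(1))
for p in [(318,273),(474,274)]: print((atz(w,np.array(p)*k,.026)[:2]*1000).round(1))
print(tri([ray(w,np.array((395.5,197))*k),ray(s,np.array((424,400))*k)]))
E
```

```text
[[599.2 209.4]
 [659.1 207.2]
 [658.1 146.5]
 [595.7 148. ]] [628.  177.8]
[574.4 131. ]
[678.7 126.6]
(array([0.62765796, 0.18134341, 0.03389408]), np.float64(0.000955857289438695))
```

{"method": "carry_out", "body": {"plan": [[[0,0,0,0.5,39,0,30],[0,0,0,0.5,39,-50,30],[0,0,0,0.5,39,-100,30],[0,0,0,0.5,39,-135,30],[0,0,0,0.5,39,-150,30],[0,0,0,0.5,39,-160,30],[0,0,0,0.5,39,-167,30],[0,0,0,0.5,39,-167,30],[0,0,0,0.5,39,-167,30]]]}}

```text
clock: 10.3
tcp_pos: [0.6294, 0.1782, 0.0347]
orientation: [0.001, 0.719, 0.695, 0.001]
wrist_force: [-0.4, -0.1, -2.2]
finger_gap: 0.0455
grip_force: 43.3
```

{"method": "carry_out", "body": {"plan": [[[0,0,0,0,0,0,66],[0,0,0,0,0,0,66],[0,0,0,0,0,0,66],[0,0,0,0,0,0,66],[0,0,0,0,0,50,66],[0,0,0,0,0,100,66],[0,0,0,-198,-108,177,80],[0,0,0,-198,-108,177,80],[0,0,0,-198,-108,177,80],[0,0,0,-198,-108,177,80],[0,0,0,-198,-108,177,80],[0,0,0,-198,-108,177,80],[0,0,0,-198,-108,177,80],[0,0,0,-198,-108,177,80]]]}}

```text
clock: 11.7
tcp_pos: [0.4311, 0.0705, 0.2103]
orientation: [0.0, 0.719, 0.695, 0.0]
wrist_force: [-0.3, 0.2, 0.7]
finger_gap: 0.0802
grip_force: 0.0
```

```bash
python3 -c "
from h import *
snap('w5')"
```

```text
w5 t 11.7 tcp [431.1  70.5 210.3] close axis [ 0.999 -0.034  0.001] z [ 0.001  0.    -1.   ] gap 80.2 q [-0.02  0.05 -0.33  1.19  0.    1.58]
```

View pics/w5.png

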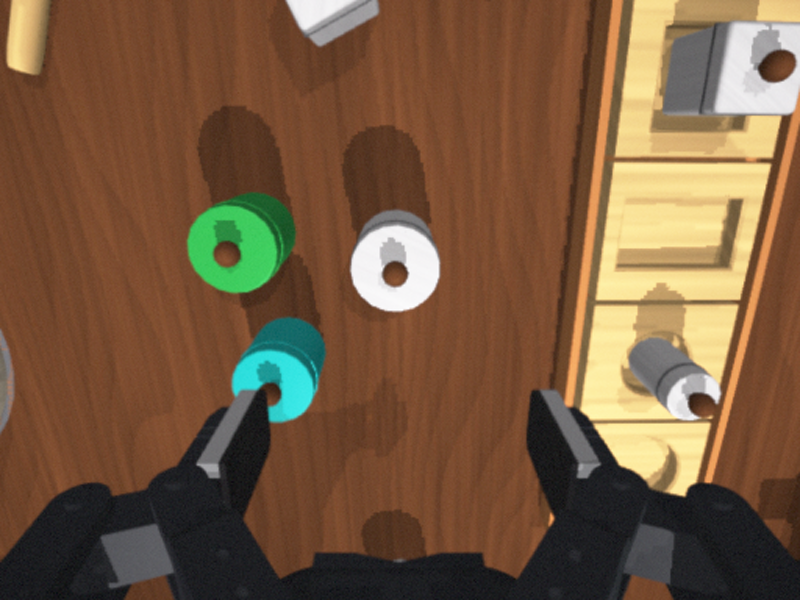

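The square and slim cans stand in their pockets. The large round's lid is centred at (395,267) with its knob at (395,273). The empty oblong pocket has corners (623,198), (743,199), (732,270) and (615,268).

```bash
python3 - <<'E'
from h import *
w,t,s=cal("wrist"),cal("top"),cal("scene");k=.64
print((atz(w,np.array((395,267))*k,.06)*1000).round(1),(atz(w,np.array((395,273))*k,.069)*1000).round(1))
print(tri([ray(w,np.array((395,273))*k),ray(s,np.array((455,294))*k)]))
print("green",atz(w,np.array((234,248))*k,.06),"turq",atz(w,np.array((276,372))*k,.06))
P=np.array([atz(w,np.array(p)*k,.026)[:2]*1000 for p in [(623,198),(743,199),(732,270),(615,268)]])
print(P.round(1),P.mean(0).round(1))
E
```

```text
[430.6  72.5  60. ] [430.6  71.3  69. ]
(array([0.43015865, 0.07314012, 0.07128051]), np.float64(0.0012689551967643995))
green [0.33308461 0.08784801 0.06      ] turq [0.34906407 0.00293797 0.06      ]
[[582.2 105.1]
 [663.3 102.2]
 [664.9  53. ]
 [582.   57.2]] [623.1  79.4]
```

{"method": "carry_out", "body": {"plan": [[[0,0,0,0.5,1.5,-50,76],[0,0,0,0.5,1.5,-100,76],[0,0,0,0.5,1.5,-145,76],[0,0,0,0.5,1.5,-175,76],[0,0,0,0.5,1.5,-190,76],[0,0,0,0.5,1.5,-190,76],[0,0,0,0.5,1.5,-190,40],[0,0,0,0.5,1.5,-190,40],[0,0,0,0.5,1.5,-190,40],[0,0,0,0.5,1.5,-190,40],[0,0,0,0.5,1.5,-190,40],[0,0,0,0.5,1.5,-190,40]]]}}

```text
clock: 12.95
tcp_pos: [0.4312, 0.0718, 0.0209]
orientation: [0.0, 0.719, 0.695, 0.0]
wrist_force: [-0.1, 0.1, 2.6]
finger_gap: 0.0547
grip_force: 43.4
```

{"method": "carry_out", "body": {"plan": [[[0,0,0,0,0,50,40],[0,0,0,0,0,100,40],[0,0,0,187.5,-228,180,40],[0,0,0,187.5,-228,180,40],[0,0,0,187.5,-228,180,40],[0,0,0,187.5,-228,180,40],[0,0,0,187.5,-228,180,40],[0,0,0,187.5,-228,180,40],[0,0,0,187.5,-228,180,40],[0,0,0,187.5,-228,180,40],[0,0,0,187.5,-228,180,40],[0,0,0,187.5,-228,180,40]]]}}

```text
clock: 14.15
tcp_pos: [0.6169, -0.1546, 0.1998]
orientation: [-0.001, 0.719, 0.695, -0.0]
wrist_force: [0.0, 0.5, -1.5]
finger_gap: 0.0549
grip_force: 44.5
```

```bash
python3 -c "
from h import *
snap('w6')"
```

```text
w6 t 14.2 tcp [ 616.9 -154.6  199.8] close axis [ 0.999 -0.033 -0.002] z [-0.002  0.001 -1.   ] gap 54.9 q [-0.37  0.44  0.16  1.29  0.    1.23]
```

View pics/w6.png

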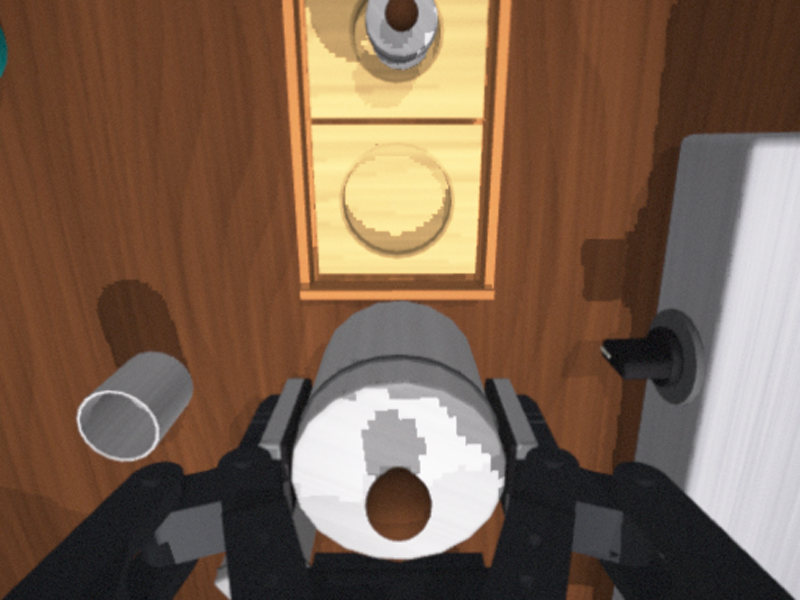

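The large round pocket is centred at about (397,199), running from 342 to 452 across. The canister is held upright.

```bash
python3 - <<'E'
from h import *
w,s=cal("wrist"),cal("scene");k=.64
for p in [(397,199),(342,199),(452,199),(397,255)]:print((atz(w,np.array(p)*k,.026)*1000).round(1))
print(tri([ray(w,np.array((397,199))*k),ray(s,np.array((311,311))*k)]), atz(w,np.array((605,348))*k,.05))
E
```

```text
[ 619.  -114.6   26. ]
[ 583.9 -113.4   26. ]
[ 654.  -115.7   26. ]
[ 617.7 -151.3   26. ]
(array([ 0.61703868, -0.11239197,  0.03024109]), np.float64(0.0025194985737735636)) [ 0.75199355 -0.21205324  0.05      ]
```

{"method": "carry_out", "body": {"plan": [[[0,0,0,0,40,0,40],[0,0,0,0,40,-50,40],[0,0,0,0,40,-100,40],[0,0,0,0,40,-135,40],[0,0,0,0,40,-150,40],[0,0,0,0,40,-160,40],[0,0,0,0,40,-167,40],[0,0,0,0,40,-167,40],[0,0,0,0,40,-167,40]]]}}

```text
clock: 15.1
tcp_pos: [0.619, -0.1162, 0.0346]
orientation: [0.001, 0.719, 0.695, 0.001]
wrist_force: [-0.2, 0.5, -1.6]
finger_gap: 0.0549
grip_force: 44.6
```

{"method": "carry_out", "body": {"plan": [[[0,0,0,0,0,-1,40],[0,0,0,0,0,-1,76],[0,0,0,0,0,-1,76],[0,0,0,0,0,-1,76],[0,0,0,0,0,-1,76],[0,0,0,0,0,50,76],[0,0,0,0,0,100,76],[0,0,2.09,-117,-280,197,80],[0,0,2.09,-117,-280,197,80],[0,0,2.09,-117,-280,197,80],[0,0,2.09,-117,-280,197,80],[0,0,2.09,-117,-280,197,80],[0,0,2.09,-117,-280,197,80],[0,0,2.09,-117,-280,197,80],[0,0,2.09,-117,-280,197,80],[0,0,2.09,-117,-280,197,80],[0,0,2.09,-117,-280,197,80],[0,0,2.09,-117,-280,197,80],[0,0,2.09,-117,-280,197,80],[0,0,2.09,-117,-280,197,80]]]}}

```text
clock: 17.1
tcp_pos: [0.5012, -0.3962, 0.2303]
orientation: [-0.0, -0.163, 0.987, 0.0]
wrist_force: [-0.5, 0.7, 0.4]
finger_gap: 0.0801
grip_force: 0.0
```

{"method": "carry_out", "body": {"plan": [[[0,0,0,0,0,0,80],[0,0,0,0,0,0,80],[0,0,0,0,0,0,80],[0,0,0,0,0,0,80]]]}}

```text
clock: 17.5
tcp_pos: [0.5012, -0.3962, 0.2304]
orientation: [0.0, -0.159, 0.987, 0.0]
wrist_force: [0.1, 0.6, 0.9]
finger_gap: 0.0798
grip_force: 0.0
```

```bash
python3 -c "
from h import *
snap('w7')"
```

```text
w7 t 17.5 tcp [ 501.2 -396.2  230.4] close axis [-0.314  0.949  0.   ] z [ 0.  0. -1.] gap 79.8 q [-0.79  0.44  0.23  1.36  0.   -1.11]
```

View pics/w7.png

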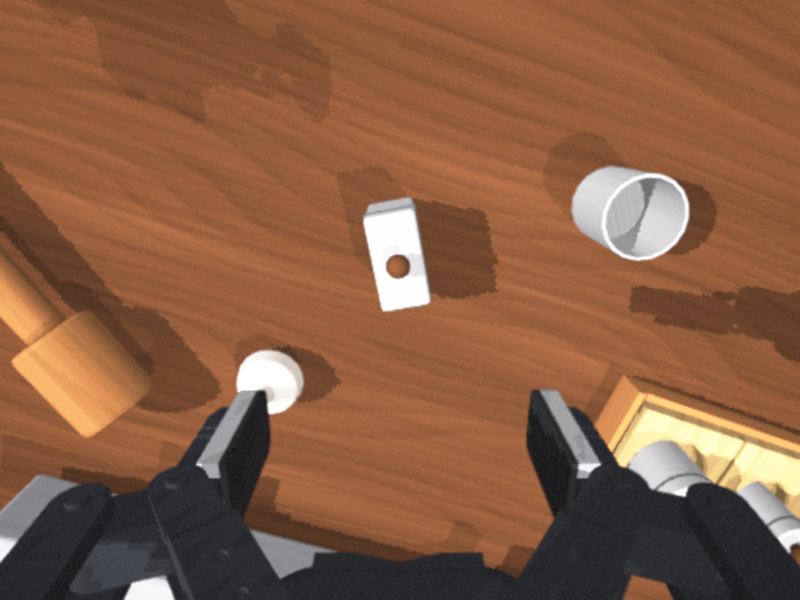

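The large round now stands in its pocket (lower right). The oblong's top has corners (364,217), (413,208), (429,302) and (383,310), with its knob at (398,266). It is tilted a few degrees to the fingers.

```bash
python3 - <<'E'
from h import *
w,s,t=cal("wrist"),cal("scene"),cal("top");k=.64
P=np.array([atz(w,np.array(p)*k,.06)[:2]*1000 for p in [(364,217),(413,208),(429,302),(383,310)]])
print(P.round(1),P.mean(0).round(1)); e=[P[1]-P[0],P[2]-P[3],P[0]-P[3],P[1]-P[2]]
print([(round(np.linalg.norm(v),1),round(np.degrees(np.arctan2(v[1],v[0])),1)) for v in e])
print((atz(w,np.array((398,266))*k,.069)*1000).round(1),tri([ray(w,np.array((398,266))*k),ray(s,np.array((267,212))*k),ray(t,np.array((609,306))*k)]))
y=R.from_quat(monitor.get_state()["orientation"],scalar_first=True).as_matrix()[:,1];print(np.degrees(np.arctan2(y[1],y[0])))
E
```

```text
[[ 481.4 -425.9]
 [ 466.2 -398.2]
 [ 522.7 -367.4]
 [ 537.9 -395.1]] [ 502.1 -396.7]
[(np.float64(31.7), np.float64(118.7)), (np.float64(31.6), np.float64(118.8)), (np.float64(64.3), np.float64(-151.4)), (np.float64(64.2), np.float64(-151.4))]
[ 503. -396.   69.] (array([ 0.50188651, -0.39543024,  0.06643071]), np.float64(0.0020677510578891514))
108.3406422055551
```

{"method": "carry_out", "body": {"plan": [[[0,0,0.18,1.3,-0.3,-50,70],[0,0,0.18,1.3,-0.3,-100,70],[0,0,0.18,1.3,-0.3,-130,70],[0,0,0.18,1.3,-0.3,-160,70],[0,0,0.18,1.3,-0.3,-190,70],[0,0,0.18,1.3,-0.3,-210,70],[0,0,0.18,1.3,-0.3,-210,70],[0,0,0.18,1.3,-0.3,-210,20],[0,0,0.18,1.3,-0.3,-210,20],[0,0,0.18,1.3,-0.3,-210,20],[0,0,0.18,1.3,-0.3,-210,20],[0,0,0.18,1.3,-0.3,-210,20],[0,0,0.18,1.3,-0.3,-210,20],[0,0,0.18,1.3,-0.3,-210,20]]]}}

```text
clock: 18.95
tcp_pos: [0.5036, -0.3975, 0.0223]
orientation: [0.001, -0.248, 0.969, -0.001]
wrist_force: [0.5, -0.5, 7.1]
finger_gap: 0.0337
grip_force: 41.0
```

```bash
python3 - <<'E'
from h import *
q=monitor.get_state();y=R.from_quat(q["orientation"],scalar_first=True).as_matrix()[:,1];print(np.degrees(np.arctan2(y[1],y[0])),q["tcp_pos"],q["joint_pos"].round(2))
E
```

```text
118.71335438574022 [ 0.50359867 -0.39752391  0.02230235] [-0.79  0.57 -0.1   0.91  0.   -1.29]
```

{"method": "carry_out", "body": {"plan": [[[0,0,0,0,0,50,20],[0,0,0,0,0,100,20],[0,0,0,0,0,150,20],[0,0,-0.536,122,476.3,180,20],[0,0,-0.536,122,476.3,180,20],[0,0,-0.536,122,476.3,180,20],[0,0,-0.536,122,476.3,180,20],[0,0,-0.536,122,476.3,180,20],[0,0,-0.536,122,476.3,180,20],[0,0,-0.536,122,476.3,180,20],[0,0,-0.536,122,476.3,180,20],[0,0,-0.536,122,476.3,180,20],[0,0,-0.536,122,476.3,180,20],[0,0,-0.536,122,476.3,180,20],[0,0,-0.536,122,476.3,180,20],[0,0,-0.536,122,476.3,180,20],[0,0,-0.536,122,476.3,180,20]]]}}

```text
clock: 20.65
tcp_pos: [0.6242, 0.0784, 0.2002]
orientation: [-0.0, 0.018, 1.0, -0.0]
wrist_force: [-0.1, 0.6, -1.8]
finger_gap: 0.0334
grip_force: 40.8
```

```bash
python3 -c "
from h import *
snap('w8')"
```

```text
w8 t 20.6 tcp [624.2  78.4 200.2] close axis [ 0.037  0.999 -0.   ] z [-0. -0. -1.] gap 33.4 q [-0.    0.43  0.14  1.28 -0.    0.03]
```

View pics/w8.png

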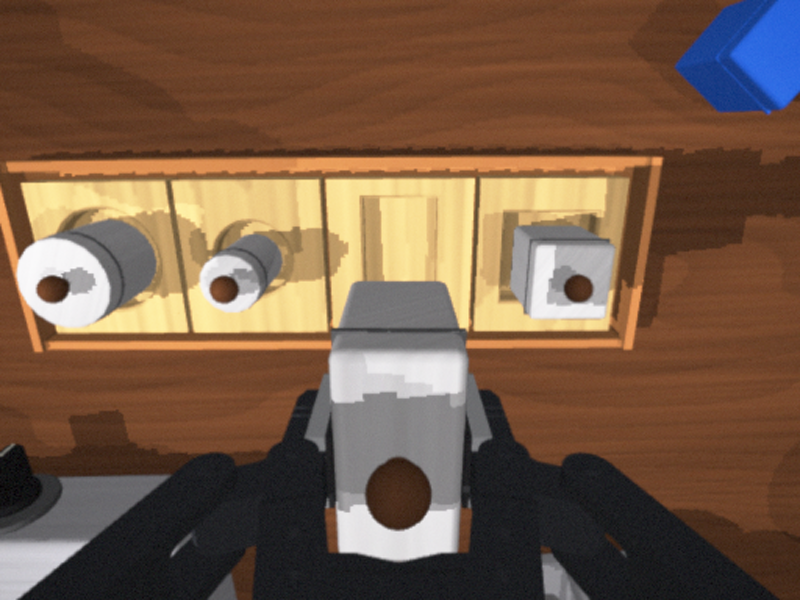

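All three placed cans stand upright in their own pockets. The oblong pocket runs from 362 to 437 across, with its near edge at row 196, and it lines up with the held can.

```bash
python3 - <<'E'
from h import *
w=cal("wrist");k=.64
for p in [(362,196),(437,196),(327,180),(473,180)]:print((atz(w,np.array(p)*k,.026)*1000).round(1))
E
```

```text
[582.7  57.   26. ]
[584.5 104.6  26. ]
[571.9  35.5  26. ]
[575.3 127.4  26. ]
```

{"method": "carry_out", "body": {"plan": [[[0,0,0,0,0.5,-50,20],[0,0,0,0,0.5,-100,20],[0,0,0,0,0.5,-135,20],[0,0,0,0,0.5,-150,20],[0,0,0,0,0.5,-160,20],[0,0,0,0,0.5,-167.5,20],[0,0,0,0,0.5,-167.5,20],[0,0,0,0,0.5,-167.5,20]]]}}

```text
clock: 21.5
tcp_pos: [0.6258, 0.0798, 0.0342]
orientation: [0.001, 0.018, 1.0, 0.0]
wrist_force: [-0.5, -0.1, -1.9]
finger_gap: 0.0334
grip_force: 41.2
```

{"method": "carry_out", "body": {"plan": [[[0,0,0,0,0,0,56],[0,0,0,0,0,0,56],[0,0,0,0,0,0,56],[0,0,0,0,0,0,56],[0,0,0,0,0,0,56],[0,0,0,0,0,50,56],[0,0,0,0,0,100,56],[0,0,0,-50,0,150,56],[0,0,0,-100,0,200,56],[0,0,0,-150,0,230,56],[0,0,0,-150,0,230,56],[0,0,0,-150,0,230,56]]]}}

```text
clock: 22.7
tcp_pos: [0.4722, 0.0807, 0.2678]
orientation: [0.003, 0.017, 1.0, 0.0]
wrist_force: [1.7, 0.7, -0.6]
finger_gap: 0.0559
grip_force: 0.0
```

```bash
python3 - <<'E'
from h import *
a=viewer.read_camera("scene")[150:290,150:410,::-1]; cv2.imwrite("pics/f1.png",cv2.resize(a,(780,420),interpolation=cv2.INTER_CUBIC))
snap("w9")
E
```

```text
w9 t 22.8 tcp [474.1  80.5 265.8] close axis [0.034 0.999 0.   ] z [ 0.005  0.    -1.   ] gap 56.1 q [ 0.    0.12 -0.12  1.33  0.    0.04]
```

View pics/f1.png

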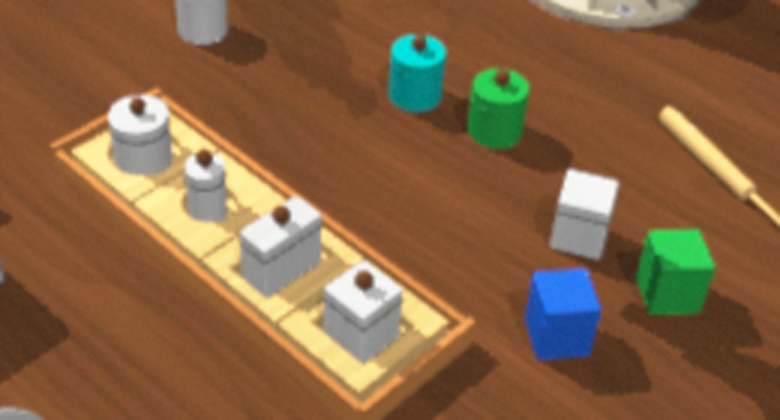

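View pics/w9.png

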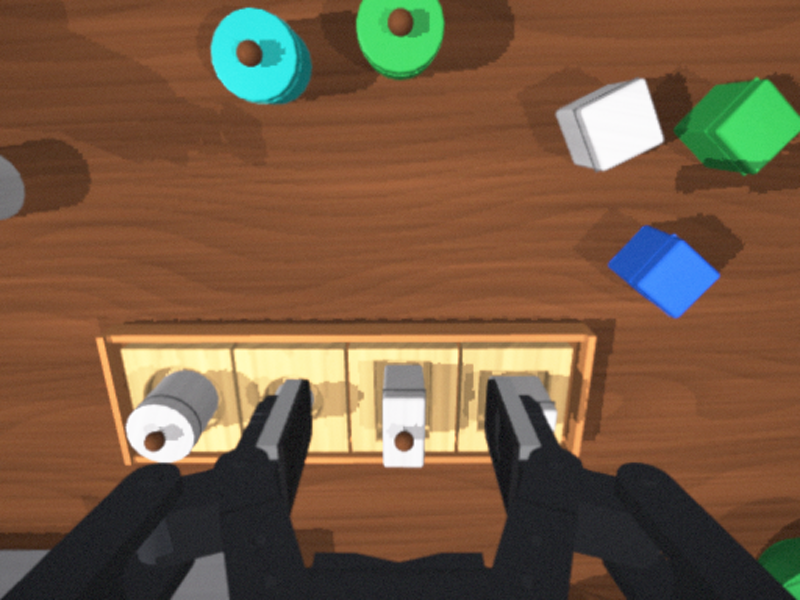

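All four cans stand upright in their own pockets, with the oblong knob at (404,441) in the wrist view. The tins and coloured pieces haven't moved. I'll check the seated knob heights, which should be about 81 mm, before handing in.

```bash
python3 - <<'E'
from h import *
w,s=cal("wrist"),cal("scene")
ok=True
for n,a,b in [("O",(404,441),(282,214)),("L",(154,440),(138,106))]:
    p,e=tri([ray(w,np.array(a)*.64),ray(s,150+np.array(b)/3)]);print(n,(p*1000).round(1),e)
    ok&=abs(p[2]-.081)<.008
if ok: print(order.hand_in())
E
```

```text
O [624.   81.4  81.3] 0.001650340075368465
L [ 617.8 -115.4   80.7] 0.0010983741897574585
the job is handed in; nothing more can be done
None
```

All four knobbed canisters stand upright in their own pockets, the two plain tins were left where they stood, and the job was handed in at about 23 s of the 106 s allowed.

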